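# Mount the practice jaw on the bench stand and lock it with its thumbscrew

### The arm

A 6-joint arm with a two-finger parallel gripper is mounted at the origin on the work surface. World frame = base frame: x ahead of the robot, y to its left, z up, the work surface at z = 0. Lengths are in m, angles in rad, forces in N, time in s.
With the tool pointing down it reaches from about 0.35 to 0.775 m from the base axis. Payload 7.3 kg.
Tool frame: the origin (TCP) lies at the very end of the fingers, on their centre line; the grasp point (between the pads) lies 19 mm behind it; z points along the fingers, y is the direction in which the jaws open and shut (so a half turn about z gives the same grasp; the last joint's range is limited). The gripper opens to 92 mm and grips with 3 to 60 N. Pads are 19 mm wide; open, the fingers measure 130 mm over their backs; the gripper's body (75 mm by 190 mm) begins 47 mm behind the grasp point.
Start: joints at [1.085, 0.342, 1.524, -0, 1.275, -0.146], TCP at [0.175, 0.495, 0.227] pointing down, gripper open.
Joint ranges: [-2.53, 2.53], [-0.77, 2.02], [0.04, 2.7], [-1, 4.14], [0.28, 2.66], [-3.11, 3.11]. Speed limits (rad/s): [2.57, 2.57, 3.14, 3.14, 3.14, 3.14].

### API

Orientations are given as [roll, pitch, yaw] about the fixed x, y, z axes, in that order (R = Rz(yaw) Ry(pitch) Rx(roll)).
In Python, from cell import robot gives the robot as it stands. The module is installed in compiled form; this text tells all that it offers.
- The arm moves only by the tool carry_out, never from a script. Its argument "series" is a list of rows, each an object with "jaw": the opening in per cent of the stroke, from 0 (shut) to 100 (fully open); "travel": the shift along the tool's x, y, z in units of 60 mm (1.0 is 60 mm), a list of three; "twist": the turn about the tool's z in units of 6 degrees (1.0 is 6 degrees). A call has 1 to 8 rows; each row shifts and turns the commanded pose from where the row before left it, along the tool's axes as they then stand; what a row does not reach is not made up. A row lasts 1/8 s, in which the tool goes at most 62.5 mm and 10.7 degrees, less where a joint would pass 70% of its speed; a pose out of reach is approached as far as the arm can. A call is refused whole if a number of a shift passes 1 or a number of a turn 1, either way. A call with a gripper value outside its range is refused whole. The fingers move at their own pace and stop on an object; "squeeze" is the grip in N (left out, the last holds). Time passes only in rows, so rows that do not move let the fingers close. It gives the time, the measured TCP pose, the force and the opening at its end, in the units of the state.
- robot.observe(): the state, without advancing time (a new reading comes with each control period).
- robot.read_camera(name): name is "side" or "top" or "wrist"; returns the picture (384x512x3 uint8, blue, green, red); there is no depth.
- robot.calibration(name): a dict with "intrinsics" (3x3 intrinsics, pixels), "k1" (the pictures are not rectified: a ray, as slopes to the right and down, at radius r is drawn at 1 + k1 r^2 times it, then the intrinsics apply), "cam_to_world" (4x4, takes a point from camera to world coordinates); the wrist camera has in their place "tool_from_camera" (4x4, takes a point from camera to tool coordinates, whose origin is the TCP and whose axes are the flange's). Camera axes: x right, y up, looking along -z (the intrinsics and any distortion apply to the point x, -y, -z); pixel columns grow to the right and rows downward; lengths in m; the calibration is good to about 2 mm. A picture is of the moment at which its call begins: read the wrist's pose just before it. calibration takes no time and is no camera call.
- robot.hand_in(): hands the job in, once; it reports no verdict.
Trained networks look in the newest picture that a camera, given by its name, has taken for a name from the list of things; names that differ only in an ending like _2 or _b are one class to them, and where a whole thing is asked for, a point or a joint stands for the part that bears it (a point fixed in the world has none). Each returns a list of dicts, best first, with "score" (0 to 1); they miss things now and then, are a little off and sometimes report something else, mostly with a low value. They report only what shows in the picture. A call takes as long as a camera call. They do not tell look-alikes from the thing itself.
- robot.regions_of(camera, query): "pixels" (384x512 bool, what is visible of it) and "xy" ([column, row] in pixels, amid what is visible of it).
The state is a dict: "time": time; "qpos": joint angles; "qvel": joint speeds; "joint_efforts": joint torques, N m; "tool_pos": TCP position; "tool_rot": TCP orientation; "contact_force": force on the tool from outside, world axes, zero at the start; "torque": the same for the moment, N m; "opening": finger opening in m.
Only numpy, scipy, OpenCV 4.12 (cv2) and the standard library are available. Lean on these libraries where they do the work, as an engineer would, in place of code of your own. Each camera call takes 0.05 s, during which the arm holds its last target. There are 200 camera calls.

### The job

Mount the practice jaw on the bench stand: lay its blue mounting plate in the stand's channel, slide it tab first under the red lip until you feel it meet the end stop, which lines up the slots in tab and stand, and let go of it. Then take the orange thumbscrew out of the aluminium block, put it down through both slots, press it against its spring and turn it clockwise (seen from above) to its stop, where its wing lies in line with the plate, and let it click up and hold. Work with a light hand - feel for the stop and the spring, and never force plate, stand or screw with more than about 3 or 4 kg of push - and leave everything else on the table where it is.

Things in the scene. Friction and masses are not known exactly. Their poses are not given: they have to be found in the camera images.
- channel (a point): Bench stand, fixed: point in the middle of its open channel, on the floor, 45 mm above the table; z up, x along the channel, from its open end (85 mm behind, -x) to a red end block. The channel is 48 mm wide; rails 9 mm high, 8 mm thick, vertical for 5 mm, then sloping 45 deg outwards as a lead-in. The end block is clamped differently each time and not measured: its stop face is 62 to 98 mm ahead (+x).
- stand: The bench stand with its end block; origin on the table, 45 mm under channel, same axes. The block's floor plate, 6 mm thick, flush with the channel, has the stand's keyhole slot 38 mm before the stop face. A red lip reaches 7 mm back over the tab, 8.5 to 12 mm above the floor. Under the slot, stops let the screw's pin turn only clockwise, by 70 deg, to a notch behind a 2 mm ridge: pin along x.
- carrier_grip (a point): Practice jaw, loose, 0.2 to 0.45 kg: blue plate 160 x 46 x 6 mm, on its rear (-x) half a beige and pink horseshoe jaw with white teeth. This point: between the jaw's flat sides, 52 mm apart in y (beige, from 6 to 26 mm above the plate's underside; gum, 50 mm wide, to 37, teeth to 45 mm; 20 mm to either side in x), 34 mm above the underside. x along the plate to its tab, z up. The plate runs from x -34 to +126 mm.
- carrier_slot (a point): Keyhole slot in the practice jaw's bare tab: its centre, on the plate's top face, 6 mm above the underside, 88 mm ahead (+x) of carrier_grip, 38 mm from the tab's end; same axes. Through 6 mm; 24.5 mm long, 6.5 mm wide, a 10.4 mm square opening in its middle, its length 70 deg counter-clockwise (from above) from x; the end block's slot is alike and lies right under it once the tab meets the stop.
- screw_grip (a point): Thumbscrew, loose, 0.09 kg, upright in a slot of a fixed aluminium block 100 x 70 x 32 mm. This point: on its axis, in the orange wing, 34 x 14 x 26 mm (x, y, z; 14 mm below to 12 mm above this point); x along the wing, z up. Below the wing a black body, 14 mm across, to 24 mm below this point, then a spring on a 20 mm washer, its underside 36 mm below this point with the spring free.
- screw_pin (a point): Centre of the thumbscrew's cross pin, 47 mm below screw_grip on its axis; same axes. The pin is 4 mm thick and 22 mm long along x (parallel to the wing), through an 8 mm shank whose tapered nose ends 10 mm below this point. The screw stands 21 mm deep in its block. In place it rests by its washer on the tab, the pin still inside the slots, screw_grip 36 mm above carrier_slot.
- screw: The whole thumbscrew, origin on its axis 36 mm below screw_grip, same axes. Its spring yields from 4 N, 1 N more per mm; the pin can turn once pressed down more than 5 mm (9 N); the spring is solid at 8 mm (12 N). Turned to the stop and let go, the pin springs up into the notch and holds the screw down: screw_grip 33 mm above carrier_slot.
- carrier: The whole practice jaw; origin on the underside at the plate's middle, 46 mm ahead (+x) of carrier_grip, same axes.
- spare_jaw: Bystander: another jaw on a light grey plate without a slot, 160 x 46 mm, beyond the stand.
- saline: Bystander: white bottle, 66 mm across and 170 mm tall, at the far left.
- mug: Bystander: white mug, 92 mm tall, at the left edge.
- driver: Bystander: blue handled screwdriver, 150 mm, lying at the far right.
- bone_block0: Bystander: beige block 42 x 26 x 18 mm beyond the stand.
- bone_block1: Bystander: beige block 42 x 26 x 18 mm beyond the stand.
- bone_block2: Bystander: beige block 42 x 26 x 18 mm beyond the stand.
Not all that is in view belongs to the job. What is meant by the carrier is not black, green or yellow, and is the larger of those in its own colour.

How it is judged:
By the outcome, as a careful person would: the job done as asked, in the order asked, and still so for the second after the job is handed in, with the robot touching nothing.
It also fails if it takes over 72 s, if anything falls off the work surface, if the arm or the gripper's body presses on something with over 40 N, if the wrist force passes 120 N, or if a joint passes its speed limit or range.

## Working session

There is one attempt and no reset: what is moved stays moved. The work goes in short steps, Python scripts to look and compute and a tool call to move; the robot and the scene stay as the last step left them, time stands still between calls to the robot, and variables do not carry over. Pictures are saved under pics/ and viewed, about 8 in all and at most 12, crops included, and the job is handed in when it is done.

Besides the shell and the picture viewer there is one more tool, called after "Request:" as name([rows], argument=value, ...), one row to a line, values as JSON. carry_out: Moves the arm, as the interface text tells. Its arguments: {"type":"object","properties":{"series":{"type":"array"},"squeeze":{"type":"number"}},"required":["series"]}

```bash
mkdir -p pics; cat > h.py <<'E'
import numpy as np, cv2
from cell import robot
from scipy.spatial.transform import Rotation as R
def cal(n):
    c=robot.calibration(n); K=np.array(c["intrinsics"]); k1=c["k1"]
    if n=="wrist":
        s=robot.observe(); T=np.eye(4); T[:3,:3]=R.from_euler('xyz',s["tool_rot"]).as_matrix(); T[:3,3]=s["tool_pos"]
        M=T@np.array(c["tool_from_camera"])
    else: M=np.array(c["cam_to_world"])
    return K,k1,M
def pix2world(n,uv,z,C=None):
    K,k1,M=C or cal(n)
    uv=np.atleast_2d(np.array(uv,float))
    d=cv2.undistortPoints(uv[:,None],K,np.array([k1,0,0,0,0.]))[:,0]
    ray=np.c_[d[:,0],-d[:,1],-np.ones(len(d))]@M[:3,:3].T
    o=M[:3,3]; t=(z-o[2])/ray[:,2]
    return o+t[:,None]*ray
def world2pix(n,P,C=None):
    K,k1,M=C or cal(n)
    p=(np.atleast_2d(P)-M[:3,3])@M[:3,:3]; p=p*[1,-1,-1]
    return cv2.projectPoints(p,np.zeros(3),np.zeros(3),K,np.array([k1,0,0,0,0.]))[0][:,0]
E
python3 - <<'E'
from h import *
s=robot.observe(); print(s)
ims=[]
for n in("top","side","wrist"):
    im=robot.read_camera(n); cv2.imwrite(f"pics/{n}0.png",im); ims.append(im)
    c=cal(n); print(n,c[0].round(1).tolist(),c[1],c[2].round(3).tolist())
    for q in("carrier","carrier_slot","stand","channel","screw","screw_grip"):
        r=robot.regions_of(n,q); print(n,q,[(round(float(a["score"]),2),np.round(a["xy"],1).tolist(),int(a["pixels"].sum())) for a in r[:4]])
cv2.imwrite("pics/top0b.png",cv2.resize(ims[0],(800,600),interpolation=cv2.INTER_CUBIC))
E
```

```text
{'time': 0.0, 'qpos': array([ 1.08501761e+00,  3.42712876e-01,  1.52500611e+00,  2.21622460e-06,
        1.27540502e+00, -1.46016014e-01]), 'qvel': array([-8.41072499e-04,  1.82046894e-05, -6.50460688e-04, -1.35011623e-03,
        1.73740434e-03,  8.53569057e-04]), 'joint_efforts': array([ 5.08998983e-04, -4.31231582e+01, -2.44217920e+01,  7.17360084e-02,
        5.59050974e-02, -1.51957056e-04]), 'tool_pos': array([0.17475873, 0.49463112, 0.22605388]), 'tool_rot': array([-3.14007791e+00, -2.24904628e-04,  2.80182913e+00]), 'contact_force': array([-0.55221187, -1.35008206, -0.27646226]), 'torque': array([0.03550702, 0.06332388, 0.020679  ]), 'opening': 0.09172176306183057}
top [[412.1, 0.0, 259.1], [0.0, 412.1, 198.5], [0.0, 0.0, 1.0]] -0.13597537334926676 [[0.027, 0.992, -0.127, 0.403], [-1.0, 0.028, 0.005, 0.107], [0.009, 0.126, 0.992, 1.179], [0.0, 0.0, 0.0, 1.0]]
top carrier [(0.8, [223.1, 188.4], 954), (0.79, [186.4, 291.3], 432), (0.57, [178.8, 227.3], 1071), (0.55, [234.1, 262.1], 510)]
top carrier_slot [(0.75, [231.0, 262.1], 550), (0.75, [225.7, 186.0], 924), (0.69, [186.1, 
[... 687 characters left out ...]
64.7, 169.5], 337), (0.59, [189.6, 193.1], 371)]
side stand [(0.92, [257.4, 234.1], 3085), (0.3, [249.8, 335.6], 242)]
side channel [(0.95, [253.0, 235.1], 3008)]
side screw [(0.57, [248.7, 335.1], 241), (0.38, [218.0, 162.9], 581)]
side screw_grip [(0.83, [248.4, 330.1], 285)]
wrist [[343.2, 0.0, 250.4], [0.0, 343.2, 193.2], [0.0, 0.0, 1.0]] -0.03925309675774824 [[0.333, -0.911, -0.244, 0.109], [0.943, 0.321, 0.086, 0.518], [-0.0, -0.259, 0.966, 0.384], [0.0, 0.0, 0.0, 1.0]]
wrist carrier [(0.83, [262.6, 258.1], 3129), (0.81, [150.1, 311.3], 968)]
wrist carrier_slot [(0.91, [150.7, 307.8], 974), (0.77, [261.9, 257.5], 2961)]
wrist stand []
wrist channel []
wrist screw []
wrist screw_grip []
```

View pics/top0b.png

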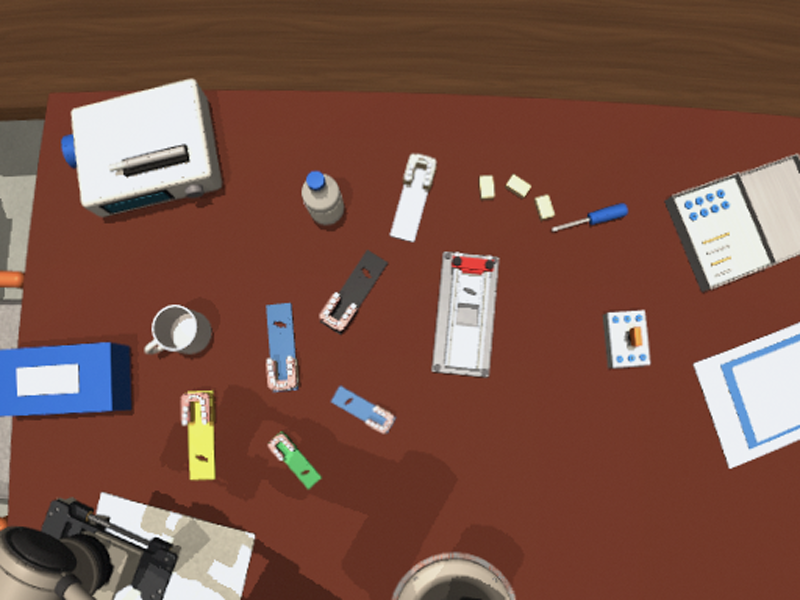

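View pics/side0.png

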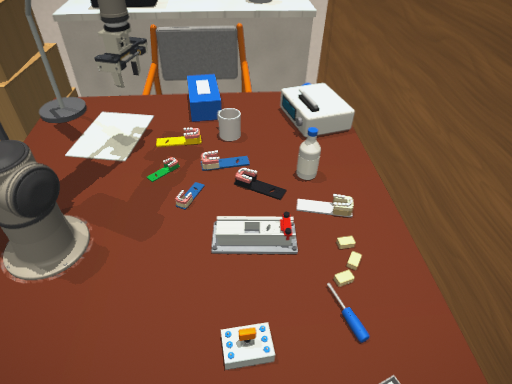

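The carrier is the larger blue jaw, around (180,221) in the 512 px top view, with its tab pointing away from the robot. The stand is near (298,200) with its red end block at the far end. The screw is near (407,215), its wing roughly along the image vertical.

```bash
python3 - <<'E'
from h import *
im=cv2.imread("pics/top0.png"); hsv=cv2.cvtColor(im,cv2.COLOR_BGR2HSV)
def rect(m,z,name):
    n,l,st,c=cv2.connectedComponentsWithStats(m.astype(np.uint8))
    for i in range(1,n):
        if st[i,4]>40:
            ys,xs=np.nonzero(l==i); w=pix2world("top",np.c_[xs,ys],z)[:,:2].astype(np.float32)
            print(name,st[i,:].tolist(),cv2.minAreaRect(w),w.mean(0))
b=(hsv[...,0]>95)&(hsv[...,0]<125)&(hsv[...,1]>90)&(hsv[...,2]>60)
roi=np.zeros_like(b);roi[180:290,150:260]=1
rect(b&roi,0.006,"blue")
o=(hsv[...,0]>8)&(hsv[...,0]<20)&(hsv[...,1]>180)&(hsv[...,2]>150); roi[:]=0; roi[190:240,380:420]=1
rect(o&roi,0.06,"orange")
r=robot.regions_of("top","stand")[0]["pixels"]; rect(r,0.02,"stand")
s=np.array(robot.observe()["tool_rot"]); print(R.from_euler('xyz',s).as_matrix().round(3))
T=np.array(robot.calibration("wrist")["tool_from_camera"]);print(T.round(3))
E
```

```text
blue [171, 194, 18, 49, 587] ((0.48939061164855957, 0.3266366720199585), (0.13766086101531982, 0.04539252072572708), 7.5696845054626465) [0.4992495  0.32838157]
blue [213, 248, 34, 24, 314] ((0.37326064705848694, 0.17883840203285217), (0.09997153282165527, 0.03178374096751213), 62.280460357666016) [0.37641492 0.18518908]
stand [278, 161, 40, 80, 2653] ((0.5490241050720215, -0.008367381989955902), (0.10064765065908432, 0.22153878211975098), 85.65380859375) [ 0.5481616  -0.00775864]
[[-0.943  0.333  0.   ]
 [ 0.333  0.943  0.   ]
 [-0.     0.    -1.   ]]
[[ 0.001  0.966  0.259  0.07 ]
 [ 1.    -0.001  0.    -0.001]
 [ 0.     0.259 -0.966 -0.158]
 [ 0.     0.     0.     1.   ]]
```

Request:
carry_out([
  {"jaw": 100,"travel": [-0.88,-0.2,-0.08],"twist": 0},
  {"jaw": 100,"travel": [-0.88,-0.2,-0.08],"twist": 0},
  {"jaw": 100,"travel": [-0.88,-0.2,-0.08],"twist": 0},
  {"jaw": 100,"travel": [-0.88,-0.2,-0.08],"twist": 0},
  {"jaw": 100,"travel": [-0.88,-0.2,-0.08],"twist": 0},
  {"jaw": 100,"travel": [-0.88,-0.2,-0.08],"twist": 0},
  {"jaw": 100,"travel": [0,0,0],"twist": -1},
  {"jaw": 100,"travel": [0,0,0],"twist": -1},
])

```text
time: 2.1
tool_pos: [0.4504, 0.3208, 0.2553]
tool_rot: [-3.142, -0.0, 3.013]
contact_force: [-0.2, 0.1, 0.1]
opening: 0.0915
```

Request:
carry_out([
  {"jaw": 100,"travel": [0,0,0],"twist": -1},
  {"jaw": 100,"travel": [0,0,0],"twist": -1},
  {"jaw": 100,"travel": [0,0,0],"twist": -0.5},
  {"jaw": 100,"travel": [0,0,0],"twist": 0},
  {"jaw": 100,"travel": [0,0,0],"twist": 0},
])

```text
time: 2.72
tool_pos: [0.4496, 0.3215, 0.2555]
tool_rot: [3.142, -0.0, -3.011]
contact_force: [-0.4, 0.5, -0.2]
opening: 0.0921
```

```bash
python3 - <<'E'
from h import *
s=robot.observe(); print(s["tool_pos"],np.degrees(s["tool_rot"]),s["contact_force"])
im=robot.read_camera("wrist"); cv2.imwrite("pics/w1.png",im)
hsv=cv2.cvtColor(im,cv2.COLOR_BGR2HSV)
C=cal("wrist")
b=(hsv[...,0]>95)&(hsv[...,0]<125)&(hsv[...,1]>90)&(hsv[...,2]>60)
n,l,st,c=cv2.connectedComponentsWithStats(b.astype(np.uint8))
for i in range(1,n):
    if st[i,4]>300:
        ys,xs=np.nonzero(l==i); w=pix2world("wrist",np.c_[xs,ys],0.006,C)[:,:2].astype(np.float32)
        print(st[i].tolist(),cv2.minAreaRect(w))
for q in("carrier","carrier_slot","carrier_grip"):
    for a in robot.regions_of("wrist",q)[:3]: print(q,a["score"],a["xy"],a["pixels"].sum(),pix2world("wrist",a["xy"],0.006,C))
E
```

```text
[0.44964091 0.32154328 0.25552289] [ 1.79994961e+02 -2.32688006e-04 -1.72527347e+02] [-0.39225379  0.54518223 -0.16920103]
[94, 49, 88, 68, 2221] ((0.3716179430484772, 0.17944830656051636), (0.10348328948020935, 0.0335364043712616), 62.24501037597656)
[478, 113, 34, 110, 2615] ((0.42177528142929077, 0.6207290887832642), (0.14245444536209106, 0.04301619529724121), 18.630813598632812)
[233, 137, 38, 109, 3196] ((0.4882199764251709, 0.32708993554115295), (0.1372048258781433, 0.04568319767713547), 7.525431156158447)
carrier 0.92 [165.7, 216.8] 1805 [[0.53253671 0.22483433 0.006     ]]
carrier 0.86 [396.9, 73.8] 6095 [[0.3272765  0.47276333 0.006     ]]
carrier 0.77 [251.2, 173.0] 4985 [[0.46305934 0.32380434 0.006     ]]
carrier_slot 0.97 [124.9, 72.6] 3390 [[0.3666173  0.16667579 0.006     ]]
carrier_slot 0.92 [249.7, 174.5] 5051 [[0.46513178 0.32224754 0.006     ]]
carrier_slot 0.89 [164.0, 220.3] 1897 [[0.53746677 0.22301037 0.006     ]]
carrier_grip 0.96 [395.5, 75.6] 6069 [[0.32941956 0.47161338 0.006     ]]
carrier_grip 0.95 [122.6, 74.6] 3538 [[0.36910845 0.16416026 0.006     ]]
carrier_grip 0.89 [251.1, 176.4] 5128 [[0.46724013 0.32423619 0.006     ]]
```

View pics/w1.png

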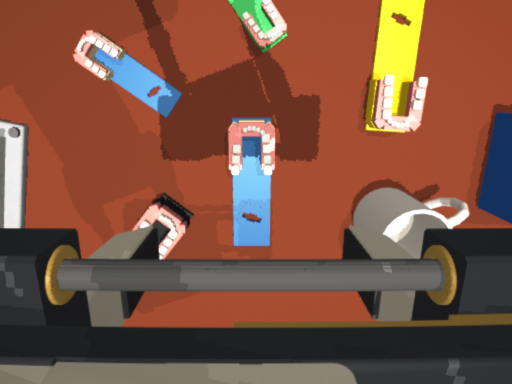

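The carrier's tab end is at about (252,246) and its slot at (252,217). It is also the larger of the two blue jaws. Before grasping it I'll survey the stand from above.

Request:
carry_out([
  {"jaw": 100,"travel": [-0.21,-0.94,-0.04],"twist": 0},
  {"jaw": 100,"travel": [-0.21,-0.94,-0.04],"twist": 0},
  {"jaw": 100,"travel": [-0.21,-0.94,-0.04],"twist": 0},
  {"jaw": 100,"travel": [-0.21,-0.94,-0.04],"twist": 0},
  {"jaw": 100,"travel": [-0.21,-0.94,-0.04],"twist": 0},
  {"jaw": 100,"travel": [-0.21,-0.94,-0.04],"twist": 1},
  {"jaw": 100,"travel": [0,0,0],"twist": 1},
  {"jaw": 100,"travel": [0,0,0],"twist": 0},
])

```text
time: 3.92
tool_pos: [0.569, -0.0047, 0.2697]
tool_rot: [3.141, -0.0, 3.063]
contact_force: [0.6, 0.4, 0.6]
opening: 0.0918
```

Request:
carry_out([
  {"jaw": 100,"travel": [0,0,0],"twist": 0},
  {"jaw": 100,"travel": [0,0,0],"twist": 0},
])

```text
time: 4.18
tool_pos: [0.5688, -0.0032, 0.2701]
tool_rot: [3.142, 0.0, 3.066]
contact_force: [-0.6, -0.1, -0.8]
opening: 0.0915
```

```bash
python3 - <<'E'
from h import *
s=robot.observe(); print(s["tool_pos"],np.degrees(s["tool_rot"]))
im=robot.read_camera("wrist"); cv2.imwrite("pics/w2.png",im); C=cal("wrist"); np.save("w2C.npy",np.array(C,dtype=object),allow_pickle=True)
cv2.imwrite("pics/w2b.png",cv2.resize(im[20:310,130:400],None,fx=2,fy=2,interpolation=cv2.INTER_CUBIC))
for q in("stand","channel"):
    for a in robot.regions_of("wrist",q)[:2]: print(q,a["score"],a["xy"],a["pixels"].sum(),pix2world("wrist",a["xy"],0.045,C))
# mug position
a=robot.regions_of("top","mug")
for x in a[:1]: print("mug",x["score"],pix2world("top",x["xy"],0.06))
E
```

```text
[ 0.56881337 -0.0032384   0.27007029] [1.79995372e+02 1.24959950e-02 1.75668297e+02]
stand 0.63 [245.1, 137.3] 16035 [[ 0.53684147 -0.00742982  0.045     ]]
channel 0.78 [244.4, 133.7] 16057 [[ 0.53284386 -0.00788814  0.045     ]]
mug 0.94 [[0.50516318 0.50020714 0.06      ]]
```

View pics/w2b.png

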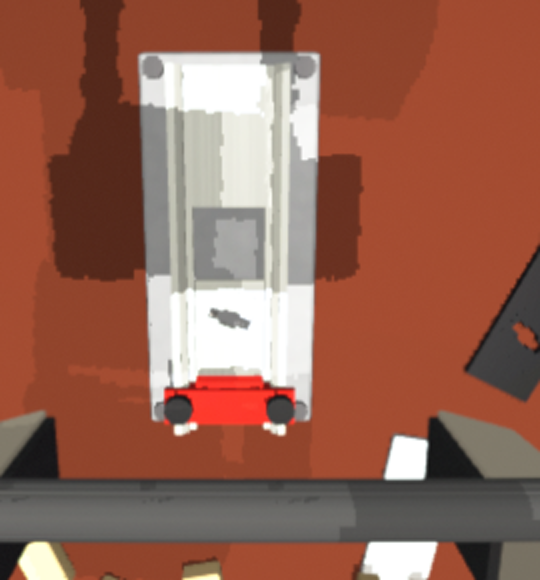

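The stand's keyhole slot is at crop (229,319), which is full-image (244.5,179.5). The lip's front edge is near crop row 378 and the rails span crop columns 168–290. I'll compute the stand pose from these.

```bash
python3 - <<'E'
from h import *
C=cal("wrist"); f=lambda u,v,z: pix2world("wrist",[130+u/2,20+v/2],z,C)[0]
im=cv2.imread("pics/w2.png"); hsv=cv2.cvtColor(im,cv2.COLOR_BGR2HSV)
P=dict(slot=f(229,319,.045),lip=f(230,378,.057),lipL=f(196,378,.057),lipR=f(264,378,.057))
for k,v in P.items(): print(k,v.round(4))
for z in(.0,.01): 
    print(z,[f(u,v,z)[:2].round(4).tolist() for u,v in((138,54),(319,54),(309,420),(152,420))])
# slot moments
g=cv2.cvtColor(im,cv2.COLOR_BGR2GRAY); m=(g<190); roi=np.zeros_like(m); roi[169:190,228:262]=1; m&=roi
n,l,st,c=cv2.connectedComponentsWithStats(m.astype(np.uint8)); print(st[1:].tolist(),c[1:].round(1).tolist())
i=1+np.argmax(st[1:,4]); ys,xs=np.nonzero(l==i); w=pix2world("wrist",np.c_[xs,ys],.045,C)[:,:2].astype(np.float32); print(cv2.minAreaRect(w),w.mean(0))
for r in(75,95,120,140,160,185,195): print(r,g[r,205:285].tolist())
rd=((hsv[...,0]<6)|(hsv[...,0]>174))&(hsv[...,1]>200)&(hsv[...,2]>150)
ys,xs=np.nonzero(rd[150:250,190:290]); print("red",xs.min()+190,xs.max()+190,ys.min()+150,ys.max()+150)
E
```

```text
slot [ 0.5846 -0.0122  0.045 ]
lip [ 0.6161 -0.014   0.057 ]
lipL [ 0.6146 -0.0332  0.057 ]
lipR [0.6175 0.0052 0.057 ]
0.0 [[0.4327, -0.054], [0.4408, 0.0512], [0.6672, 0.0336], [0.6593, -0.0704]]
0.01 [[0.4343, -0.0527], [0.4422, 0.05], [0.6633, 0.0329], [0.6556, -0.0687]]
[[235, 174, 20, 10, 115]] [[244.3, 178.9]]
((0.584126353263855, -0.012345284223556519), (0.022997334599494934, 0.008506947197020054), 71.29259490966797) [ 0.5838528  -0.01239389]
75 [136, 137, 137, 137, 137, 136, 136, 143, 189, 195, 194, 190, 158, 154, 182, 186, 202, 237, 239, 215, 202, 200, 199, 199, 201, 203, 204, 220, 254, 255, 255, 255, 245, 240, 238, 241, 249, 250, 249, 249, 249, 251, 255, 255, 255, 255, 255, 255, 255, 255, 255, 255, 255, 255, 254, 241, 238, 238, 240, 241, 241, 234, 182, 185, 184, 184, 224, 232, 232, 224, 181, 194, 234, 241, 247, 247, 247, 248, 248, 248]
95 [136, 135, 136, 136, 135, 135, 136, 137, 154, 188, 193, 192, 172, 152, 148, 145, 136, 187, 196, 196, 196, 192, 190, 192, 193, 195, 196, 194, 193, 197, 194, 191, 194, 195, 197, 227, 235, 235, 234, 233, 232, 234, 236, 235, 235, 237, 237, 23
[... 1507 characters left out ...]
 255, 255, 255, 255, 255, 255, 255, 255, 255, 255, 255, 255, 255, 255, 255, 255, 255, 254, 255, 255, 255, 255, 253, 248, 255, 255, 255, 255, 255, 255, 255, 253, 253, 255, 255, 251, 246, 244, 246, 253, 255, 255, 255, 251, 244, 243, 243, 243, 243, 243, 243, 243, 242, 243, 241]
195 [204, 225, 225, 224, 224, 224, 224, 225, 226, 226, 232, 251, 255, 255, 255, 241, 233, 232, 225, 251, 255, 255, 249, 255, 255, 255, 255, 255, 255, 255, 255, 255, 255, 255, 255, 255, 255, 255, 255, 255, 255, 255, 255, 255, 255, 255, 255, 255, 255, 255, 255, 255, 255, 255, 255, 255, 253, 253, 255, 255, 228, 244, 245, 247, 254, 255, 255, 255, 245, 240, 241, 241, 241, 242, 242, 241, 241, 240, 240, 236]
red 213 276 209 231
```

Request:
carry_out([
  {"jaw": 100,"travel": [0.384,0.742,0.333],"twist": 0},
  {"jaw": 100,"travel": [0.384,0.742,0.333],"twist": 0},
  {"jaw": 100,"travel": [0.384,0.742,0.333],"twist": 0},
  {"jaw": 100,"travel": [0.384,0.742,0.333],"twist": 0},
  {"jaw": 100,"travel": [0.384,0.742,0.333],"twist": 0},
  {"jaw": 100,"travel": [0.384,0.742,0.333],"twist": 0},
  {"jaw": 100,"travel": [0.384,0.742,0.333],"twist": -1},
  {"jaw": 100,"travel": [0,0,0],"twist": -0.98},
])

```text
time: 5.38
tool_pos: [0.4298, 0.3218, 0.1285]
tool_rot: [-3.141, -0.003, -3.004]
contact_force: [0.2, 0.0, -0.4]
opening: 0.0918
```

Request:
carry_out([
  {"jaw": 100,"travel": [0,0,0],"twist": 0},
  {"jaw": 100,"travel": [0,0,0],"twist": 0},
])

```text
time: 5.62
tool_pos: [0.4329, 0.319, 0.1304]
tool_rot: [3.141, 0.001, -3.015]
contact_force: [0.2, -0.6, 0.3]
opening: 0.0916
```

```bash
python3 - <<'E'
from h import *
s=robot.observe(); p=s["tool_pos"]; print(p,np.degrees(s["tool_rot"]))
im=robot.read_camera("wrist"); cv2.imwrite("pics/w3.png",im);C=cal("wrist")
hsv=cv2.cvtColor(im,cv2.COLOR_BGR2HSV)
b=(hsv[...,0]>95)&(hsv[...,0]<125)&(hsv[...,1]>90)&(hsv[...,2]>60)
n,l,st,c=cv2.connectedComponentsWithStats(b.astype(np.uint8))
for i in range(1,n):
    if st[i,4]>300:
        ys,xs=np.nonzero(l==i); w=pix2world("wrist",np.c_[xs,ys],0.006,C)[:,:2].astype(np.float32)
        print(st[i].tolist(),cv2.minAreaRect(w))
M=R.from_euler('xyz',s["tool_rot"]).as_matrix()
print(M.T@(np.array([.4313,.3196,.0155])-p)/.06)
E
```

```text
[0.43285808 0.31898583 0.13038865] [ 1.79985412e+02  4.00188563e-02 -1.72729858e+02]
[27, 52, 127, 94, 4397] ((0.3715899884700775, 0.1798844039440155), (0.10327276587486267, 0.03375359624624252), 62.13066101074219)
[227, 176, 52, 84, 2968] ((0.4611970782279968, 0.32412847876548767), (0.07669196277856827, 0.04490780830383301), 6.326046943664551)
[228, 291, 49, 24, 1172] ((0.5432271957397461, 0.3341074287891388), (0.02456466294825077, 0.045264191925525665), 7.293267726898193)
[0.02580135 0.01295262 1.91479666]
```

Request:
carry_out([
  {"jaw": 100,"travel": [0.03,0.01,0.6],"twist": 0},
  {"jaw": 100,"travel": [0,0,0.6],"twist": 0},
  {"jaw": 100,"travel": [0,0,0.4],"twist": 0},
  {"jaw": 100,"travel": [0,0,0.31],"twist": 0},
  {"jaw": 100,"travel": [0,0,0],"twist": 0},
  {"jaw": 40,"travel": [0,0,0],"twist": 0},
  {"jaw": 40,"travel": [0,0,0],"twist": 0},
  {"jaw": 40,"travel": [0,0,0],"twist": 0},
], squeeze=30)

```text
time: 6.68
tool_pos: [0.431, 0.3198, 0.0162]
tool_rot: [3.141, 0.001, -3.012]
contact_force: [-0.2, -0.5, -1.7]
opening: 0.0662
```

Request:
carry_out([
  {"jaw": 40,"travel": [0,0,0],"twist": 0},
  {"jaw": 40,"travel": [0,0,0],"twist": 0},
  {"jaw": 40,"travel": [0,0,0],"twist": 0},
], squeeze=40)

```text
time: 7.05
tool_pos: [0.4307, 0.3197, 0.0157]
tool_rot: [3.141, 0.0, -3.012]
contact_force: [-1.4, 0.2, 3.1]
opening: 0.0514
```

Request:
carry_out([
  {"jaw": 40,"travel": [0,0,-0.4],"twist": 0},
  {"jaw": 40,"travel": [0,0,-0.75],"twist": 0},
  {"jaw": 40,"travel": [0,0,-0.75],"twist": 0},
  {"jaw": 40,"travel": [0,-0.7,0],"twist": 0},
  {"jaw": 40,"travel": [0,-0.9,0],"twist": 0},
  {"jaw": 40,"travel": [0,-0.9,0],"twist": 0},
  {"jaw": 40,"travel": [0,-0.9,0],"twist": 0},
  {"jaw": 40,"travel": [0.02,-0.9,0],"twist": 0},
])

```text
time: 8.05
tool_pos: [0.4621, 0.0619, 0.1289]
tool_rot: [3.141, -0.001, -3.012]
contact_force: [1.0, 0.7, -3.6]
opening: 0.0515
```

Request:
carry_out([
  {"jaw": 40,"travel": [0,-0.7,0],"twist": 0},
  {"jaw": 40,"travel": [0,-0.44,0],"twist": 0.95},
  {"jaw": 40,"travel": [0,0,0],"twist": 1},
  {"jaw": 40,"travel": [0,0,0],"twist": 0},
  {"jaw": 40,"travel": [0,0,0],"twist": 0},
])

```text
time: 8.68
tool_pos: [0.4711, -0.0039, 0.1291]
tool_rot: [3.141, -0.001, 3.069]
contact_force: [-0.4, 0.0, -4.7]
opening: 0.0513
```

```bash
python3 - <<'E'
from h import *
s=robot.observe(); p=s["tool_pos"]; print(p,np.degrees(s["tool_rot"]),s["contact_force"],s["torque"],s["opening"])
im=robot.read_camera("wrist"); cv2.imwrite("pics/w4.png",im);
im2=robot.read_camera("side"); cv2.imwrite("pics/s4.png",cv2.resize(im2[120:270,150:350],None,fx=4,fy=4,interpolation=cv2.INTER_CUBIC))
C=cal("wrist")
hsv=cv2.cvtColor(im,cv2.COLOR_BGR2HSV)
b=(hsv[...,0]>95)&(hsv[...,0]<125)&(hsv[...,1]>90)&(hsv[...,2]>60)
n,l,st,c=cv2.connectedComponentsWithStats(b.astype(np.uint8))
for i in range(1,n):
    if st[i,4]>300:
        ys,xs=np.nonzero(l==i); w=pix2world("wrist",np.c_[xs,ys],p[2]-.015+0.006,C)[:,:2].astype(np.float32)
        print(st[i].tolist(),cv2.minAreaRect(w))
M=R.from_euler('xyz',s["tool_rot"]).as_matrix()
print(M.T@(np.array([.4713,-.0039,.070])-p)/.06)
E
```

```text
[ 0.47111071 -0.00387562  0.12909065] [ 1.79987383e+02 -5.65297645e-02  1.75855247e+02] [-0.42991573  0.02327301 -4.69460891] [ 0.00997807  0.02216873 -0.00529016] 0.05127576755687609
[429, 13, 83, 82, 3083] ((0.38484305143356323, 0.1065533310174942), (0.05320514738559723, 0.02025456354022026), 62.26010513305664)
[205, 177, 91, 13, 588] ((0.4407005310058594, -0.00234198197722435), (0.04515354707837105, 0.006154393311589956), 85.86764526367188)
[230, 237, 42, 23, 942] ((0.47577977180480957, -0.004698633216321468), (0.021570825949311256, 0.012545139528810978), 85.86898803710938)
[221, 291, 60, 31, 1547] ((0.5106430649757385, -0.007145188748836517), (0.033173419535160065, 0.019066382199525833), 85.87125396728516)
[-4.14769479e-03 -3.94180258e-04  9.84840472e-01]
```

View pics/s4.png

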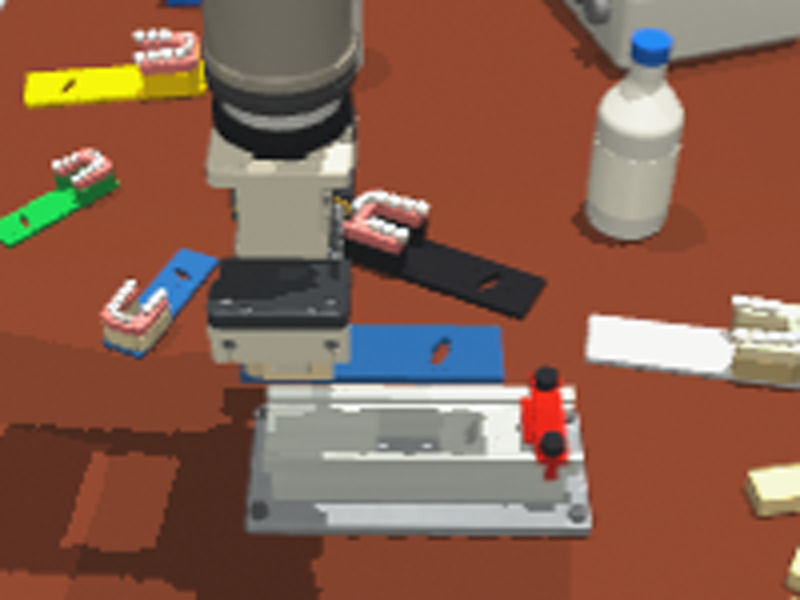

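The plate is level in the gripper and over the channel, with its tab end about 25 mm short of the stop. I'll lower it and watch the force.

Request:
carry_out([
  {"jaw": 40,"travel": [0,0,0.5],"twist": 0.03},
  {"jaw": 40,"travel": [0,0,0.4],"twist": 0},
  {"jaw": 40,"travel": [0,0,0.08],"twist": 0},
  {"jaw": 40,"travel": [0,0,0.05],"twist": 0},
  {"jaw": 40,"travel": [0,0,0.03],"twist": 0},
  {"jaw": 40,"travel": [0,0,0],"twist": 0},
])

```text
time: 9.52
tool_pos: [0.4719, -0.0043, 0.0664]
tool_rot: [-3.142, 0.001, 3.064]
contact_force: [-0.1, -0.1, -2.9]
opening: 0.0514
```

Request:
carry_out([
  {"jaw": 40,"travel": [0,0,0.03],"twist": 0},
  {"jaw": 40,"travel": [0,0,0.03],"twist": 0},
  {"jaw": 40,"travel": [0,0,0],"twist": 0},
])

```text
time: 9.9
tool_pos: [0.4717, -0.004, 0.0624]
tool_rot: [3.141, 0.001, 3.064]
contact_force: [-0.2, 3.0, -1.5]
opening: 0.0516
```

Request:
carry_out([
  {"jaw": 40,"travel": [0,0.01,0.015],"twist": 0},
  {"jaw": 40,"travel": [0,0,0.015],"twist": 0},
  {"jaw": 40,"travel": [0,0,0],"twist": 0},
])

```text
time: 10.28
tool_pos: [0.4721, -0.0033, 0.0613]
tool_rot: [3.141, 0.002, 3.064]
contact_force: [-1.2, 5.1, 7.4]
opening: 0.0513
```

```bash
python3 - <<'E'
from h import *
s=robot.observe(); print(s["tool_pos"],np.degrees(s["tool_rot"]),s["contact_force"],s["torque"])
E
```

```text
[ 0.472054   -0.00332376  0.06132405] [1.79974926e+02 8.64470533e-02 1.75527192e+02] [-1.17825499  5.10640453  7.36707755] [ 0.5816839   0.28970833 -0.01826266]
```

Request:
carry_out([
  {"jaw": 40,"travel": [0,0.015,0],"twist": 0},
  {"jaw": 40,"travel": [0,0,0],"twist": 0},
  {"jaw": 40,"travel": [0,0,0],"twist": 0},
])

```text
time: 10.65
tool_pos: [0.4721, -0.0032, 0.0613]
tool_rot: [-3.141, 0.002, 3.064]
contact_force: [-2.0, 0.0, 7.3]
opening: 0.0515
```

```bash
python3 - <<'E'
from h import *
s=robot.observe(); print(s["tool_pos"],np.degrees(s["tool_rot"]),s["contact_force"],s["torque"])
E
```

```text
[ 0.47212198 -0.00316925  0.06125491] [-1.79961135e+02  8.68259478e-02  1.75544340e+02] [-1.97912669  0.01889919  7.34870637] [-0.07359471  0.35829923 -0.01261611]
```

Request:
carry_out([
  {"jaw": 40,"travel": [0,0,-0.006],"twist": 0},
  {"jaw": 40,"travel": [-0.08,0,0],"twist": 0},
  {"jaw": 40,"travel": [-0.1,0,0],"twist": 0},
  {"jaw": 40,"travel": [-0.08,0,0],"twist": 0},
  {"jaw": 40,"travel": [0,0,0],"twist": 0},
  {"jaw": 40,"travel": [0,0,0],"twist": 0},
])

```text
time: 11.4
tool_pos: [0.4841, -0.0039, 0.0611]
tool_rot: [-3.141, -0.006, 3.064]
contact_force: [-12.3, -1.1, 14.6]
opening: 0.0515
```

Request:
carry_out([
  {"jaw": 40,"travel": [-0.04,0,0],"twist": 0},
  {"jaw": 40,"travel": [-0.03,0,0],"twist": 0},
  {"jaw": 40,"travel": [0,0,0],"twist": 0},
])

```text
time: 11.78
tool_pos: [0.4874, -0.0042, 0.061]
tool_rot: [-3.141, -0.008, 3.064]
contact_force: [-15.8, 0.5, 18.2]
opening: 0.0519
```

Request:
carry_out([
  {"jaw": 40,"travel": [0,0,-0.012],"twist": 0},
  {"jaw": 40,"travel": [0,0,0],"twist": 0},
  {"jaw": 40,"travel": [0,0,0],"twist": 0},
])

```text
time: 12.15
tool_pos: [0.4898, -0.0043, 0.0613]
tool_rot: [-3.141, -0.003, 3.064]
contact_force: [-4.9, 0.3, 6.1]
opening: 0.0513
```

```bash
python3 - <<'E'
from h import *
s=robot.observe(); print(s["tool_pos"],np.degrees(s["tool_rot"]),s["contact_force"],s["torque"])
im2=robot.read_camera("side"); cv2.imwrite("pics/s5.png",cv2.resize(im2[170:270,190:320],None,fx=6,fy=6,interpolation=cv2.INTER_CUBIC))
E
```

```text
[ 0.48981936 -0.0043457   0.06131062] [-179.98967524   -0.19924617  175.54140295] [-4.87205109  0.33283849  6.08256251] [-0.03732188  1.10583637  0.0169362 ]
```

View pics/s5.png

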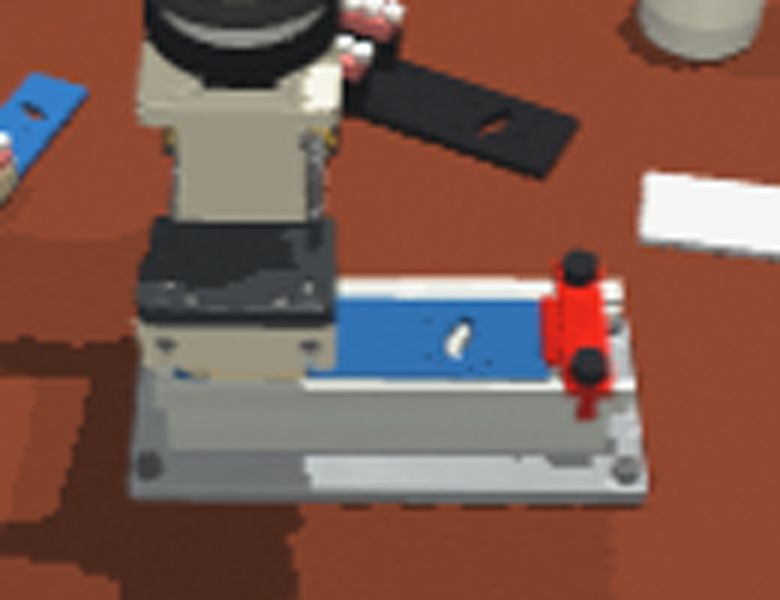

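The plate is flat in the channel and the tab has reached the lip at about (550,340) in the crop. The drag was friction and fell once I eased off the downward load. I'll creep on to the stop.

Request:
carry_out([
  {"jaw": 40,"travel": [-0.03,0,-0.004],"twist": 0},
  {"jaw": 40,"travel": [-0.02,0,0],"twist": 0},
  {"jaw": 40,"travel": [0,0,0],"twist": 0},
])

```text
time: 12.58
tool_pos: [0.4941, -0.0047, 0.0615]
tool_rot: [-3.141, -0.001, 3.064]
contact_force: [-2.3, -1.3, -0.4]
opening: 0.0514
```

Request:
carry_out([
  {"jaw": 40,"travel": [-0.03,0,0],"twist": 0},
  {"jaw": 40,"travel": [0,0,0],"twist": 0},
  {"jaw": 40,"travel": [0,0,0],"twist": 0},
])

```text
time: 12.95
tool_pos: [0.495, -0.0047, 0.0614]
tool_rot: [-3.142, -0.003, 3.064]
contact_force: [-5.7, -1.2, 1.9]
opening: 0.0514
```

Request:
carry_out([
  {"jaw": 40,"travel": [-0.02,0,0],"twist": 0},
  {"jaw": 40,"travel": [0,0,0],"twist": 0},
  {"jaw": 40,"travel": [0,0,0],"twist": 0},
])

```text
time: 13.32
tool_pos: [0.495, -0.0047, 0.0614]
tool_rot: [-3.142, -0.005, 3.064]
contact_force: [-10.2, -1.9, 5.2]
opening: 0.0517
```

Request:
carry_out([
  {"jaw": 40,"travel": [-0.02,0,0],"twist": 0},
  {"jaw": 40,"travel": [0,0,0],"twist": 0},
  {"jaw": 40,"travel": [0,0,0],"twist": 0},
])

```text
time: 13.7
tool_pos: [0.495, -0.0047, 0.0613]
tool_rot: [-3.142, -0.008, 3.064]
contact_force: [-13.6, -1.9, 8.5]
opening: 0.0516
```

Request:
carry_out([
  {"jaw": 40,"travel": [0.045,0,0],"twist": 0},
  {"jaw": 40,"travel": [0,0,0],"twist": 0},
  {"jaw": 80,"travel": [0,0,0],"twist": 0},
  {"jaw": 80,"travel": [0,0,0],"twist": 0},
  {"jaw": 80,"travel": [0,0,0],"twist": 0},
  {"jaw": 80,"travel": [0,0,0],"twist": 0},
])

```text
time: 14.45
tool_pos: [0.4962, -0.0046, 0.0618]
tool_rot: [3.142, 0.001, 3.064]
contact_force: [0.3, -0.1, 0.1]
opening: 0.0734
```

Request:
carry_out([
  {"jaw": 80,"travel": [0,0,-0.3],"twist": 0},
  {"jaw": 80,"travel": [0,0,-0.7],"twist": 0},
  {"jaw": 80,"travel": [0,0,-0.9],"twist": 0},
  {"jaw": 80,"travel": [-0.3,0,-0.9],"twist": 0},
  {"jaw": 80,"travel": [-0.9,0,-0.6],"twist": 0},
  {"jaw": 80,"travel": [0,0,0],"twist": 0},
  {"jaw": 80,"travel": [0,0,0],"twist": 0},
])

```text
time: 15.32
tool_pos: [0.5646, -0.0099, 0.2632]
tool_rot: [3.141, -0.003, 3.064]
contact_force: [-1.6, -0.6, -0.9]
opening: 0.0732
```

```bash
python3 - <<'E'
from h import *
s=robot.observe(); print(s["tool_pos"],np.degrees(s["tool_rot"]),s["contact_force"])
im=robot.read_camera("wrist"); cv2.imwrite("pics/w6.png",im); C=cal("wrist")
cv2.imwrite("pics/w6b.png",cv2.resize(im[60:260,150:350],None,fx=3,fy=3,interpolation=cv2.INTER_CUBIC))
hsv=cv2.cvtColor(im,cv2.COLOR_BGR2HSV)
b=(hsv[...,0]>95)&(hsv[...,0]<125)&(hsv[...,1]>90)&(hsv[...,2]>60)
n,l,st,c=cv2.connectedComponentsWithStats(b.astype(np.uint8))
for i in range(1,n):
    if st[i,4]>300:
        ys,xs=np.nonzero(l==i); w=pix2world("wrist",np.c_[xs,ys],0.051,C)[:,:2].astype(np.float32)
        print(st[i].tolist(),cv2.minAreaRect(w))
print("expected slot px",world2pix("wrist",[.583,-.0124,.051],C))
E
```

```text
[ 0.56463581 -0.00993488  0.26317165] [ 1.79984754e+02 -1.50357483e-01  1.75534999e+02] [-1.6200787  -0.61461282 -0.93147623]
[230, 88, 42, 130, 4137] ((0.5500209331512451, -0.009226243942975998), (0.045058175921440125, 0.14064626395702362), 85.24626922607422)
expected slot px [[249.94775708 185.22777327]]
```

View pics/w6b.png

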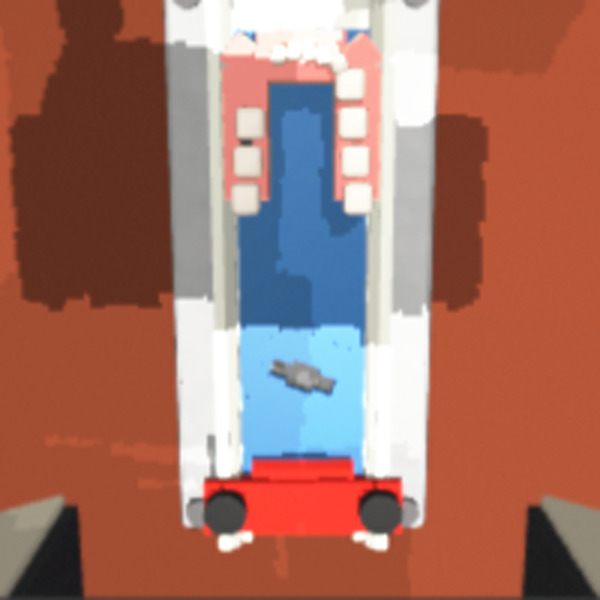

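The stand slot now shows clearly through the plate's slot at crop (302,376), as predicted. The plate stayed at the stop. Next I'll locate the screw.

```bash
python3 - <<'E'
from h import *
im=cv2.imread("pics/w6.png"); C=cal("wrist"); s=robot.observe()
hsv=cv2.cvtColor(im,cv2.COLOR_BGR2HSV)
roi=np.zeros(im.shape[:2],bool); roi[172:198,235:268]=1
m=roi&(hsv[...,1]<110)
n,l,st,c=cv2.connectedComponentsWithStats(m.astype(np.uint8)); i=1+np.argmax(st[1:,4]); print(st[i],c[i])
ys,xs=np.nonzero(l==i); w=pix2world("wrist",np.c_[xs,ys],.051,C)[:,:2].astype(np.float32); print(w.mean(0),cv2.minAreaRect(w))
t=cv2.imread("pics/top0.png"); h=cv2.cvtColor(t,cv2.COLOR_BGR2HSV)
o=(h[...,0]>5)&(h[...,0]<22)&(h[...,1]>150)&(h[...,2]>120); roi[:]=0; roi[195:240,385:425]=1; o&=roi
ys,xs=np.nonzero(o); w=pix2world("top",np.c_[xs,ys],.08)[:,:2]; print(len(xs),w.mean(0),cv2.minAreaRect(w.astype(np.float32)))
M=R.from_euler('xyz',s["tool_rot"]).as_matrix(); q=np.append(w.mean(0)+[.0,0],.24)
print(M.T@(q-s["tool_pos"])/.06)
E
```

```text
[240 179  21  12 149] [250.27516779 184.48322148]
[ 0.58219033 -0.01196678] ((0.5821172595024109, -0.012012448161840439), (0.023894229903817177, 0.010042604990303516), 66.72574615478516)
42 [ 0.50835531 -0.30516048] ((0.5088399648666382, -0.30523544549942017), (0.008548993617296219, 0.027672985568642616), 89.13716888427734)
[ 0.54245903 -4.97922563  0.38124506]
```

Request:
carry_out([
  {"jaw": 60,"travel": [0.09,-0.83,0.063],"twist": 0},
  {"jaw": 60,"travel": [0.09,-0.83,0.063],"twist": 0},
  {"jaw": 60,"travel": [0.09,-0.83,0.063],"twist": 0},
  {"jaw": 60,"travel": [0.09,-0.83,0.063],"twist": 0},
  {"jaw": 60,"travel": [0.09,-0.83,0.063],"twist": 0},
  {"jaw": 60,"travel": [0.09,-0.83,0.063],"twist": 0},
  {"jaw": 60,"travel": [0,0,0],"twist": 0},
  {"jaw": 60,"travel": [0,0,0],"twist": 0},
])

```text
time: 16.38
tool_pos: [0.5092, -0.3045, 0.2409]
tool_rot: [3.14, -0.002, 3.063]
contact_force: [0.8, 0.4, -0.6]
opening: 0.055
```

```bash
python3 - <<'E'
from h import *
s=robot.observe(); print(s["tool_pos"],np.degrees(s["tool_rot"]),s["qpos"][5])
im=robot.read_camera("wrist"); cv2.imwrite("pics/w7.png",im); C=cal("wrist")
cv2.imwrite("pics/w7b.png",cv2.resize(im[40:260,140:370],None,fx=2.6,fy=2.6,interpolation=cv2.INTER_CUBIC))
for q in("screw","screw_grip","screw_pin"):
    for a in robot.regions_of("wrist",q)[:2]: print(q,a["score"],a["xy"],a["pixels"].sum(),pix2world("wrist",a["xy"],0.08,C))
h=cv2.cvtColor(im,cv2.COLOR_BGR2HSV)
o=(h[...,0]>5)&(h[...,0]<22)&(h[...,1]>170)&(h[...,2]>200)
n,l,st,c=cv2.connectedComponentsWithStats(o.astype(np.uint8))
for i in range(1,n):
    if st[i,4]>100:
        ys,xs=np.nonzero(l==i); w=pix2world("wrist",np.c_[xs,ys],.08,C)[:,:2]; print(st[i],w.mean(0),cv2.minAreaRect(w.astype(np.float32)), np.median(im[l==i],0))
E
```

```text
[ 0.50924917 -0.30448504  0.24088151] [ 1.79894969e+02 -9.91272988e-02  1.75506750e+02] -2.1607864740360427
screw 0.85 [248.9, 173.3] 531 [[ 0.50523193 -0.30562679  0.08      ]]
screw 0.57 [483.0, 159.9] 7831 [[ 0.50903814 -0.08149021  0.08      ]]
screw_grip 0.92 [246.8, 175.0] 563 [[ 0.50671758 -0.30774043  0.08      ]]
screw_pin 0.97 [248.6, 176.2] 541 [[ 0.50800804 -0.30612898  0.08      ]]
screw_pin 0.29 [507.6, 220.4] 816 [[ 0.57298442 -0.04956245  0.08      ]]
```

View pics/w7b.png

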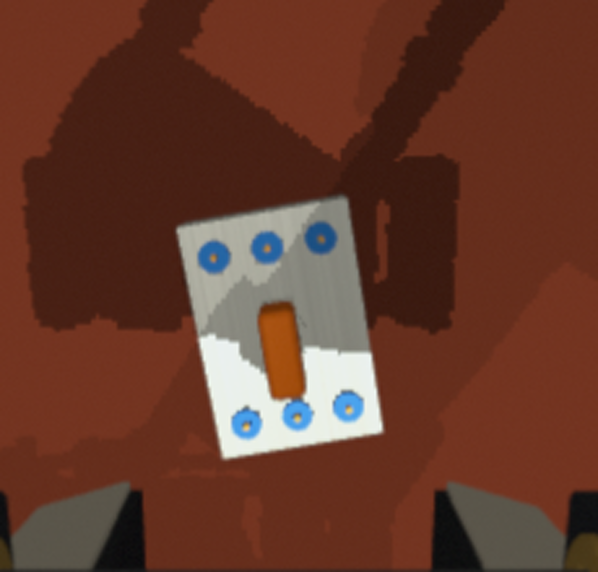

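The wing spans crop (275,305) to (289,399), which is full-image (248,175) amid the holder. It is tilted about 8° in the image. I'll fit it exactly, since the shadow defeated my threshold.

```bash
python3 - <<'E'
from h import *
s=robot.observe(); C=cal("wrist"); im=cv2.imread("pics/w7.png"); h=cv2.cvtColor(im,cv2.COLOR_BGR2HSV)
print(im[175,248],h[175,248])
roi=np.zeros(im.shape[:2],bool); roi[145:205,225:275]=1
o=roi&(h[...,0]>5)&(h[...,0]<22)&(h[...,1]>200)&(h[...,2]>90)
for z in(.068,.08):
    ys,xs=np.nonzero(o); w=pix2world("wrist",np.c_[xs,ys],z,C)[:,:2]; print(len(xs),w.mean(0),cv2.minAreaRect(w.astype(np.float32)))
    d=np.linalg.svd(w-w.mean(0),full_matrices=False)[2][0]; print(np.degrees(np.arctan2(d[1],d[0])))
print("expect at tool",world2pix("wrist",[.508,-.3058,.08],C))
E
```

```text
[ 14  78 165] [ 13 233 165]
439 [ 0.509467   -0.30719433] ((0.5097385048866272, -0.3071305751800537), (0.03523123636841774, 0.012948236428201199), 4.562885284423828)
4.289815605254069
439 [ 0.50696695 -0.3069104 ] ((0.5072287321090698, -0.30684894323349), (0.03395545482635498, 0.012479333207011223), 4.562933921813965)
4.289815605254062
expect at tool [[249.06512403 175.22908192]]
```

Request:
carry_out([
  {"jaw": 60,"travel": [0.03,-0.04,0.5],"twist": -1},
  {"jaw": 60,"travel": [0,0,0.6],"twist": -0.48},
  {"jaw": 60,"travel": [0,0,0.8],"twist": 0},
  {"jaw": 60,"travel": [0,0,0.2],"twist": 0},
  {"jaw": 60,"travel": [0,0,0],"twist": 0},
  {"jaw": 60,"travel": [0,0,0],"twist": 0},
])

```text
time: 17.32
tool_pos: [0.5092, -0.3083, 0.1178]
tool_rot: [-3.139, 0.003, -3.064]
contact_force: [0.4, 0.1, 0.2]
opening: 0.0553
```

```bash
python3 - <<'E'
from h import *
s=robot.observe(); p=s["tool_pos"]; print(p,np.degrees(s["tool_rot"]),s["qpos"][5])
im=robot.read_camera("wrist"); cv2.imwrite("pics/w8.png",im); C=cal("wrist"); h=cv2.cvtColor(im,cv2.COLOR_BGR2HSV)
u=world2pix("wrist",[.507,-.3069,.08],C)[0]; print(u)
roi=np.zeros(im.shape[:2],bool); y,x=int(u[1]),int(u[0]); roi[y-70:y+70,x-40:x+40]=1
o=roi&(h[...,0]>5)&(h[...,0]<22)&(h[...,1]>200)&(h[...,2]>70)
ys,xs=np.nonzero(o); print(xs.min(),xs.max(),ys.min(),ys.max()); w=pix2world("wrist",np.c_[xs,ys],.08,C)[:,:2]; print(len(xs),w.mean(0),cv2.minAreaRect(w.astype(np.float32)))
M=R.from_euler('xyz',s["tool_rot"]).as_matrix(); print(M.T@(np.array([.507,-.3069,.049])-p)/.06)
E
```

```text
[ 0.50919187 -0.30829202  0.11782845] [-1.79863391e+02  1.53946683e-01 -1.75566480e+02] -2.321390808246486
[253.94409041 218.43043525]
243 264 185 244
1182 [ 0.50402406 -0.30740503] ((0.5049716830253601, -0.30731475353240967), (0.037342339754104614, 0.012560222297906876), 5.060849189758301)
[0.03771051 0.02868964 1.1469785 ]
```

Request:
carry_out([
  {"jaw": 60,"travel": [0.02,0.01,0.4],"twist": 0},
  {"jaw": 60,"travel": [0,0,0.4],"twist": 0},
  {"jaw": 60,"travel": [0,0,0.25],"twist": 0},
  {"jaw": 60,"travel": [0,0,0.08],"twist": 0},
  {"jaw": 60,"travel": [0,0,0],"twist": 0},
  {"jaw": 60,"travel": [0,0,0],"twist": 0},
])

```text
time: 18.12
tool_pos: [0.5073, -0.3076, 0.0488]
tool_rot: [-3.141, 0.001, -3.065]
contact_force: [0.6, -0.3, 0.8]
opening: 0.055
```

```bash
python3 - <<'E'
from h import *
s=robot.observe(); p=s["tool_pos"]; print(p,np.degrees(s["tool_rot"]),s["contact_force"])
M=R.from_euler('xyz',s["tool_rot"]).as_matrix(); print(M.T@(np.array([.5066,-.3071,.049])-p)/.06)
E
```

```text
[ 0.50732242 -0.30759828  0.04884084] [-1.79939738e+02  7.02850028e-02 -1.75588425e+02] [ 0.59382348 -0.2987358   0.75302623]
[ 0.01136255  0.00920343 -0.00267631]
```

Request:
carry_out([
  {"jaw": 60,"travel": [0.01,0.01,0],"twist": 0},
  {"jaw": 5,"travel": [0,0,0],"twist": 0},
  {"jaw": 5,"travel": [0,0,0],"twist": 0},
  {"jaw": 5,"travel": [0,0,0],"twist": 0},
  {"jaw": 5,"travel": [0,0,0],"twist": 0},
  {"jaw": 5,"travel": [0,0,0],"twist": 0},
  {"jaw": 5,"travel": [0,0,0],"twist": 0},
], squeeze=35)

```text
time: 19.0
tool_pos: [0.5062, -0.3066, 0.0479]
tool_rot: [3.141, 0.0, -3.065]
contact_force: [-0.3, 0.4, -1.1]
opening: 0.0139
```

```bash
python3 - <<'E'
from h import *
s=robot.observe(); p=s["tool_pos"]; print(p,np.degrees(s["tool_rot"]),s["contact_force"],s["torque"],s["opening"])
E
```

```text
[ 0.50620308 -0.30662395  0.04791238] [ 1.79992931e+02  3.15807697e-03 -1.75589033e+02] [-0.31718772  0.3643517  -1.08548254] [ 0.06750708 -0.00476705  0.00629175] 0.013902635235190579
```

Request:
carry_out([
  {"jaw": 5,"travel": [0,0,-0.3],"twist": 0},
  {"jaw": 5,"travel": [0,0,-0.7],"twist": 0},
  {"jaw": 5,"travel": [0,0,-0.87],"twist": 0},
  {"jaw": 5,"travel": [-0.275,0.8,0],"twist": 0},
  {"jaw": 5,"travel": [-0.275,0.8,0],"twist": 0},
  {"jaw": 5,"travel": [-0.275,0.8,0],"twist": 0},
  {"jaw": 5,"travel": [-0.275,0.8,0],"twist": 0},
  {"jaw": 5,"travel": [-0.275,0.8,0],"twist": 0},
])

```text
time: 20.0
tool_pos: [0.5701, -0.0594, 0.1601]
tool_rot: [3.142, -0.0, -3.065]
contact_force: [1.2, 0.2, -1.2]
opening: 0.0134
```

Request:
carry_out([
  {"jaw": 5,"travel": [-0.275,0.8,0],"twist": 0},
  {"jaw": 5,"travel": [0,0,0],"twist": -1},
  {"jaw": 5,"travel": [0,0,0],"twist": -1},
  {"jaw": 5,"travel": [0,0,0],"twist": -1},
  {"jaw": 5,"travel": [0,0,0],"twist": -1},
  {"jaw": 5,"travel": [0,0,0],"twist": -1},
  {"jaw": 5,"travel": [0,0,0],"twist": -1},
  {"jaw": 5,"travel": [0,0,0],"twist": -1},
])

```text
time: 21.0
tool_pos: [0.5825, -0.0119, 0.1599]
tool_rot: [3.141, -0.0, -2.328]
contact_force: [0.3, 1.2, -2.0]
opening: 0.0137
```

Request:
carry_out([
  {"jaw": 5,"travel": [0,0,0],"twist": -1},
  {"jaw": 5,"travel": [0,0,0],"twist": -1},
  {"jaw": 5,"travel": [0,0,0],"twist": -1},
  {"jaw": 5,"travel": [0,0,0],"twist": -0.2},
  {"jaw": 5,"travel": [0,0,0],"twist": 0},
  {"jaw": 5,"travel": [0,0,0],"twist": 0},
])

```text
time: 21.75
tool_pos: [0.5827, -0.0119, 0.1601]
tool_rot: [3.142, 0.0, -1.998]
contact_force: [0.6, -0.0, -1.0]
opening: 0.0136
```

```bash
python3 - <<'E'
from h import *
s=robot.observe(); p=s["tool_pos"]; print(p,np.degrees(s["tool_rot"]),s["contact_force"],s["opening"],s["qpos"][5])
im=robot.read_camera("wrist"); cv2.imwrite("pics/w9.png",im)
im2=robot.read_camera("side"); a=cv2.resize(im2[130:250,220:330],None,fx=4,fy=4,interpolation=cv2.INTER_CUBIC)
b=cv2.resize(im[150:350,170:330],(360,480)); print(a.shape,b.shape); cv2.imwrite("pics/c9.png",np.hstack([a[:480],b]))
M=R.from_euler('xyz',s["tool_rot"]).as_matrix(); print(M.T@(np.array([.5826,-.0117,p[2]])-p)/.06)
E
```

```text
[ 0.58270797 -0.0118821   0.16011974] [ 1.79996576e+02  3.36522668e-03 -1.14455964e+02] [ 0.60409585 -0.01875108 -1.03473651] 0.013572057444704218 -2.8666770777307824
(480, 440, 3) (480, 360, 3)
[-2.01772584e-03  2.89451425e-03  2.91503004e-07]
```

View pics/c9.png

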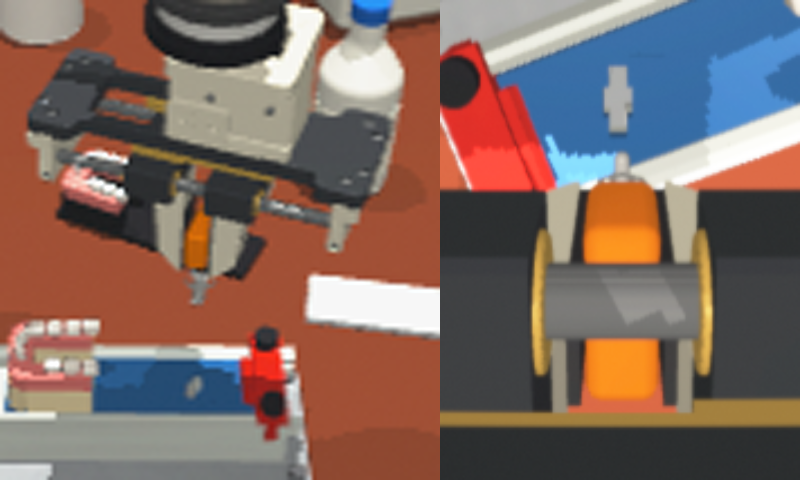

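The pin hangs over the tab and the slot runs along the image column. The slot is at composite column ~618 and the pin at ~622. I'll measure the offset precisely.

```bash
python3 - <<'E'
from h import *
s=robot.observe(); p=s["tool_pos"]; C=cal("wrist"); im=cv2.imread("pics/w9.png"); h=cv2.cvtColor(im,cv2.COLOR_BGR2HSV)
roi=np.zeros(im.shape[:2],bool); roi[172:210,238:260]=1
m=roi&(h[...,1]<80); n,l,st,c=cv2.connectedComponentsWithStats(m.astype(np.uint8)); i=1+np.argmax(st[1:,4]); print(st[i],c[i])
ys,xs=np.nonzero(l==i); w=pix2world("wrist",np.c_[xs,ys],.051,C)[:,:2]; print(w.mean(0),cv2.minAreaRect(w.astype(np.float32)))
M=R.from_euler('xyz',s["tool_rot"]).as_matrix(); print((M.T@(np.append((w.max(0)*0+w.mean(0)),.051)-p))*1000, "mm tool")
# pin nose column: expected for axis
print(world2pix("wrist",p+M@np.array([0,0,.036]),C))
E
```

```text
[243 177  13  28 269] [248.6133829  190.79182156]
[ 0.58335181 -0.01302631] ((0.5830047726631165, -0.013036184012889862), (0.022418592125177383, 0.009637350216507912), 65.28173828125)
[  0.74366801  -1.05639002 109.15120001] mm tool
[[249.78298664 222.87681307]]
```

Request:
carry_out([
  {"jaw": 5,"travel": [-0.005,-0.003,0.4],"twist": 0},
  {"jaw": 5,"travel": [0,0,0.5],"twist": 0},
  {"jaw": 5,"travel": [0,0,0.23],"twist": 0},
  {"jaw": 5,"travel": [0,0,0.08],"twist": 0},
  {"jaw": 5,"travel": [0,0,0.05],"twist": 0},
  {"jaw": 5,"travel": [0,0,0.04],"twist": 0},
  {"jaw": 5,"travel": [0,0,0],"twist": 0},
])

```text
time: 22.72
tool_pos: [0.5833, -0.0117, 0.0826]
tool_rot: [-3.141, 0.0, -1.996]
contact_force: [0.3, -0.6, -0.5]
opening: 0.014
```

Request:
carry_out([
  {"jaw": 5,"travel": [0,0,0.03],"twist": 0},
  {"jaw": 5,"travel": [0,0,0.03],"twist": 0},
  {"jaw": 5,"travel": [0,0,0],"twist": 0},
])

```text
time: 23.1
tool_pos: [0.5829, -0.0118, 0.0784]
tool_rot: [3.141, -0.0, -1.996]
contact_force: [-0.7, -0.3, -1.7]
opening: 0.0137
```

Request:
carry_out([
  {"jaw": 5,"travel": [0,0,0.04],"twist": 0},
  {"jaw": 5,"travel": [0,0,0.04],"twist": 0},
  {"jaw": 5,"travel": [0,0,0.04],"twist": 0},
  {"jaw": 5,"travel": [0,0,0],"twist": 0},
  {"jaw": 5,"travel": [0,0,0],"twist": 0},
])

```text
time: 23.72
tool_pos: [0.5829, -0.0118, 0.0712]
tool_rot: [3.141, -0.0, -1.996]
contact_force: [-0.3, -1.1, -1.7]
opening: 0.0135
```

Request:
carry_out([
  {"jaw": 5,"travel": [0,0,0.03],"twist": 0},
  {"jaw": 5,"travel": [0,0,0.03],"twist": 0},
  {"jaw": 5,"travel": [0,0,0],"twist": 0},
  {"jaw": 5,"travel": [0,0,0],"twist": 0},
])

```text
time: 24.22
tool_pos: [0.583, -0.0117, 0.0676]
tool_rot: [3.141, -0.0, -1.996]
contact_force: [-0.0, -2.3, -2.2]
opening: 0.0137
```

Request:
carry_out([
  {"jaw": 5,"travel": [0,0,0.03],"twist": 0},
  {"jaw": 5,"travel": [0,0,0.03],"twist": 0},
  {"jaw": 5,"travel": [0,0,0],"twist": 0},
  {"jaw": 5,"travel": [0,0,0],"twist": 0},
], squeeze=45)

```text
time: 24.72
tool_pos: [0.5835, -0.0117, 0.0648]
tool_rot: [-3.14, 0.001, -1.996]
contact_force: [-1.1, -1.3, 4.7]
opening: 0.0137
```

Request:
carry_out([
  {"jaw": 5,"travel": [0,0,0.03],"twist": 0},
  {"jaw": 5,"travel": [0,0,0.02],"twist": 0},
  {"jaw": 5,"travel": [0,0,0],"twist": 0},
  {"jaw": 5,"travel": [0,0,0],"twist": 0},
])

```text
time: 25.22
tool_pos: [0.5835, -0.0117, 0.0621]
tool_rot: [-3.14, 0.001, -1.997]
contact_force: [-1.5, -1.9, 8.5]
opening: 0.0134
```

```bash
python3 - <<'E'
from h import *
s=robot.observe(); print(s["tool_pos"],np.degrees(s["tool_rot"]),s["contact_force"],s["torque"],s["opening"])
E
```

```text
[ 0.58353764 -0.01169016  0.06207728] [-1.79916241e+02  3.60563434e-02 -1.14391555e+02] [-1.50112138 -1.9283204   8.47874698] [-0.19816157  0.42852743 -0.00655658] 0.013405775684573639
```

Request:
carry_out([
  {"jaw": 5,"travel": [0,0,0.03],"twist": 0},
  {"jaw": 5,"travel": [0,0,0],"twist": 0},
  {"jaw": 5,"travel": [0,0,0],"twist": 0},
  {"jaw": 5,"travel": [0,0,0],"twist": 0.5},
  {"jaw": 5,"travel": [0,0,0],"twist": 1},
  {"jaw": 5,"travel": [0,0,0],"twist": 0},
])

```text
time: 25.98
tool_pos: [0.5837, -0.0114, 0.0606]
tool_rot: [-3.14, 0.001, -2.155]
contact_force: [-2.4, -0.5, 10.0]
opening: 0.0136
```

```bash
python3 - <<'E'
from h import *
s=robot.observe(); print(s["tool_pos"],np.degrees(s["tool_rot"]),s["contact_force"],s["torque"],s["opening"])
E
```

```text
[ 0.58372876 -0.01141468  0.06063334] [-1.79906911e+02  8.30089873e-02 -1.23457495e+02] [-2.44239116 -0.45067328  9.9965896 ] [-0.0015175   0.45143955 -0.00379812] 0.01355376954327379
```

Request:
carry_out([
  {"jaw": 5,"travel": [0,0,0],"twist": 1},
  {"jaw": 5,"travel": [0,0,0],"twist": 1},
  {"jaw": 5,"travel": [0,0,0],"twist": 1},
  {"jaw": 5,"travel": [0,0,0],"twist": 1},
  {"jaw": 5,"travel": [0,0,0],"twist": 1},
  {"jaw": 5,"travel": [0,0,0],"twist": 1},
  {"jaw": 5,"travel": [0,0,0],"twist": 1},
  {"jaw": 5,"travel": [0,0,0],"twist": 0},
])

```text
time: 26.98
tool_pos: [0.5839, -0.0109, 0.0607]
tool_rot: [3.141, 0.003, -2.888]
contact_force: [-1.2, 0.5, 10.2]
opening: 0.0136
```

Request:
carry_out([
  {"jaw": 5,"travel": [0,0,0],"twist": 1},
  {"jaw": 5,"travel": [0,0,0],"twist": 1},
  {"jaw": 5,"travel": [0,0,0],"twist": 0.6},
  {"jaw": 5,"travel": [0,0,0],"twist": 0},
  {"jaw": 5,"travel": [0,0,0],"twist": 0},
])

```text
time: 27.6
tool_pos: [0.5838, -0.0105, 0.0606]
tool_rot: [3.14, 0.002, 3.124]
contact_force: [-0.6, 3.1, 9.7]
opening: 0.0135
```

```bash
python3 - <<'E'
from h import *
s=robot.observe(); print(s["tool_pos"],np.degrees(s["tool_rot"]),s["contact_force"],s["torque"],s["opening"])
E
```

```text
[ 0.58375223 -0.01054327  0.06061539] [1.79911226e+02 1.27531819e-01 1.79006600e+02] [-0.56190076  3.05751963  9.7374799 ] [ 0.5616553   0.31248518 -0.00699019] 0.013541085265073126
```

Request:
carry_out([
  {"jaw": 5,"travel": [0,0,0],"twist": 0.6},
  {"jaw": 5,"travel": [0,0,0],"twist": 0},
  {"jaw": 5,"travel": [0,0,0],"twist": 0},
])

```text
time: 27.98
tool_pos: [0.5837, -0.0106, 0.0606]
tool_rot: [3.14, 0.002, 3.062]
contact_force: [-3.6, 3.0, 9.4]
opening: 0.0141
```

```bash
python3 - <<'E'
from h import *
s=robot.observe(); print(s["tool_pos"],np.degrees(s["tool_rot"]),s["contact_force"],s["torque"],s["opening"])
E
```

```text
[ 0.58367377 -0.01058798  0.06059537] [1.79911666e+02 1.11399548e-01 1.75413953e+02] [-3.61569211  3.027917    9.38018298] [ 0.5111802   0.36496167 -0.02544016] 0.01405968487252042
```

Request:
carry_out([
  {"jaw": 5,"travel": [0,0,0],"twist": 0.4},
  {"jaw": 5,"travel": [0,0,0],"twist": 0},
  {"jaw": 5,"travel": [0,0,0],"twist": 0},
])

```text
time: 28.35
tool_pos: [0.5836, -0.0107, 0.0606]
tool_rot: [3.14, 0.002, 3.02]
contact_force: [-2.5, 2.3, 10.5]
opening: 0.0134
```

```bash
python3 - <<'E'
from h import *
s=robot.observe(); print(s["tool_pos"],np.degrees(s["tool_rot"]),s["contact_force"],s["torque"],s["opening"])
E
```

```text
[ 0.58362249 -0.0107184   0.06061459] [1.79917229e+02 1.01925407e-01 1.73015219e+02] [-2.50136159  2.34184243 10.47360401] [0.47245975 0.44429864 0.04025823] 0.0134373799187101
```

Request:
carry_out([
  {"jaw": 5,"travel": [0,0,0],"twist": 0.4},
  {"jaw": 5,"travel": [0,0,0],"twist": 0},
  {"jaw": 5,"travel": [0,0,0],"twist": 0},
])

```text
time: 28.72
tool_pos: [0.5835, -0.0109, 0.0606]
tool_rot: [3.14, 0.001, 2.978]
contact_force: [-1.7, 1.2, 9.6]
opening: 0.0137
```

```bash
python3 - <<'E'
from h import *
s=robot.observe(); print(s["tool_pos"],np.degrees(s["tool_rot"]),s["contact_force"],s["torque"],s["opening"])
E
```

```text
[ 0.58351954 -0.01087959  0.06057089] [1.79928051e+02 8.51065542e-02 1.70619716e+02] [-1.74798934  1.18070899  9.55224781] [0.32082383 0.49607255 0.04322235] 0.01365466247199093
```

Request:
carry_out([
  {"jaw": 5,"travel": [0,0,0],"twist": 0.4},
  {"jaw": 5,"travel": [0,0,0],"twist": 0},
  {"jaw": 5,"travel": [0,0,0],"twist": 0},
])

```text
time: 29.1
tool_pos: [0.5835, -0.0109, 0.0606]
tool_rot: [3.14, 0.001, 2.936]
contact_force: [-2.1, 1.3, 10.6]
opening: 0.0138
```

```bash
python3 - <<'E'
from h import *
for k in range(2):
    s=robot.observe(); print(s["tool_pos"],np.degrees(s["tool_rot"]),s["contact_force"],s["torque"],s["opening"])
    im=robot.read_camera("wrist")
cv2.imwrite("pics/w10.png",im)
im2=robot.read_camera("side"); a=cv2.resize(im2[170:260,230:310],None,fx=5,fy=5,interpolation=cv2.INTER_CUBIC)
b=cv2.resize(im[150:375,170:330],(320,450)); cv2.imwrite("pics/c10.png",np.hstack([a,b]))
E
```

```text
[ 0.58349118 -0.01086253  0.06057368] [1.79929155e+02 8.00293851e-02 1.68233645e+02] [-2.08931611  1.34649909 10.5516692 ] [0.28395693 0.46290741 0.0638325 ] 0.013826075292948525
[ 0.58350512 -0.01088206  0.06057406] [1.79929669e+02 8.22523633e-02 1.68231018e+02] [-2.03404536  1.57785496 10.45560322] [0.29600635 0.50313368 0.12448129] 0.01378194199787474
```

View pics/c10.png

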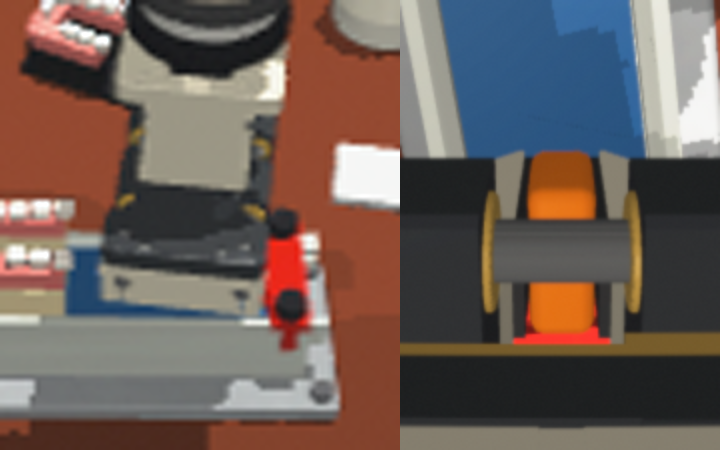

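The torque about z has started to build (0.06–0.12 N m), so the pin is against its stop. The wing lies along the plate. I'll let it rise gently while still holding it, and feel whether it catches in the notch.

Request:
carry_out([
  {"jaw": 5,"travel": [0,0,-0.03],"twist": 0},
  {"jaw": 5,"travel": [0,0,-0.025],"twist": 0},
  {"jaw": 5,"travel": [0,0,0],"twist": 0},
  {"jaw": 5,"travel": [0,0,0],"twist": 0},
])

```text
time: 29.75
tool_pos: [0.5833, -0.0111, 0.063]
tool_rot: [3.141, 0.001, 2.936]
contact_force: [1.0, 5.6, 4.7]
opening: 0.0136
```

```bash
python3 - <<'E'
from h import *
s=robot.observe(); print(s["tool_pos"],np.degrees(s["tool_rot"]),s["contact_force"],s["torque"],s["opening"])
E
```

```text
[ 0.58333257 -0.01110806  0.06302535] [1.79940742e+02 3.75631933e-02 1.68208694e+02] [1.01292621 5.60340982 4.71561414] [ 1.06192038 -0.05197091  0.10784684] 0.01357754792625205
```

Request:
carry_out([
  {"jaw": 5,"travel": [0,0,-0.01],"twist": 0},
  {"jaw": 5,"travel": [0,0,-0.01],"twist": 0},
  {"jaw": 5,"travel": [0,0,0],"twist": 0},
])

```text
time: 30.12
tool_pos: [0.5832, -0.0111, 0.0637]
tool_rot: [3.141, 0.0, 2.936]
contact_force: [2.8, 6.4, 1.3]
opening: 0.0138
```

```bash
python3 - <<'E'
from h import *
s=robot.observe(); print(s["tool_pos"],np.degrees(s["tool_rot"]),s["contact_force"],s["torque"],s["opening"])
E
```

```text
[ 0.58321514 -0.01111634  0.0636515 ] [1.79942267e+02 8.30968422e-03 1.68207308e+02] [2.77270444 6.40257937 1.30845329] [ 1.01799022 -0.33843043  0.14761635] 0.01377327600409952
```

Request:
carry_out([
  {"jaw": 5,"travel": [0,0.01,0],"twist": 0},
  {"jaw": 5,"travel": [0,0,0],"twist": 0},
  {"jaw": 45,"travel": [0,0,0],"twist": 0},
  {"jaw": 45,"travel": [0,0,0],"twist": 0},
  {"jaw": 45,"travel": [0,0,0],"twist": 0},
  {"jaw": 45,"travel": [0,0,0],"twist": 0},
])

```text
time: 30.88
tool_pos: [0.583, -0.0113, 0.0638]
tool_rot: [-3.141, -0.0, 2.936]
contact_force: [0.1, -0.4, 0.1]
opening: 0.0408
```

Request:
carry_out([
  {"jaw": 45,"travel": [0,0,-0.3],"twist": 0},
  {"jaw": 45,"travel": [0,0,-0.6],"twist": 0},
  {"jaw": 45,"travel": [0,0,-0.9],"twist": 0},
  {"jaw": 45,"travel": [0,0,-0.9],"twist": 0},
  {"jaw": 45,"travel": [0,0,-0.6],"twist": 0},
  {"jaw": 45,"travel": [0,0,0],"twist": 0},
  {"jaw": 45,"travel": [0,0,0],"twist": 0},
])

```text
time: 31.75
tool_pos: [0.5826, -0.0111, 0.2609]
tool_rot: [-3.142, -0.002, 2.936]
contact_force: [0.2, -0.3, -1.0]
opening: 0.0412
```

```bash
python3 - <<'E'
from h import *
s=robot.observe(); print(s["tool_pos"],np.degrees(s["tool_rot"]),s["contact_force"],s["opening"])
im=robot.read_camera("wrist"); C=cal("wrist"); cv2.imwrite("pics/w11.png",im)
im2=robot.read_camera("side"); cv2.imwrite("pics/s11.png",im2); robot.read_camera("top")
a=cv2.resize(im2[190:265,200:310],(440,300),interpolation=cv2.INTER_CUBIC); b=cv2.resize(im[60:260,150:350],(300,300)); cv2.imwrite("pics/c11.png",np.hstack([a,b]))
h=cv2.cvtColor(im,cv2.COLOR_BGR2HSV)
u=world2pix("wrist",[.583,-.0117,.099],C)[0]; print(u); roi=np.zeros(im.shape[:2],bool); y,x=map(int,u[::-1]); roi[y-45:y+45,x-35:x+35]=1
o=roi&(h[...,0]>7)&(h[...,0]<22)&(h[...,1]>170)&(h[...,2]>70)
ys,xs=np.nonzero(o); w=pix2world("wrist",np.c_[xs,ys],.096,C)[:,:2]; print(len(xs),w.mean(0),cv2.minAreaRect(w.astype(np.float32)))
b=(h[...,0]>95)&(h[...,0]<125)&(h[...,1]>90)&(h[...,2]>60)
n,l,st,c=cv2.connectedComponentsWithStats(b.astype(np.uint8))
for i in range(1,n):
    if st[i,4]>300:
        ys,xs=np.nonzero(l==i); w=pix2world("wrist",np.c_[xs,ys],0.051,C)[:,:2].astype(np.float32); print(st[i].tolist(),cv2.minAreaRect(w))
E
```

```text
[ 0.58261184 -0.01105602  0.26092052] [-1.79998518e+02 -9.05673088e-02  1.68210820e+02] [ 0.17369104 -0.31013959 -0.95184755] 0.04115654189931958
[250.60607022 178.63016325]
371 [ 0.57938243 -0.01123639] ((0.5827576518058777, -0.011773994192481041), (0.012515519745647907, 0.034383516758680344), 78.51811218261719)
[222, 69, 53, 136, 3877] ((0.5502964854240417, -0.00945911556482315), (0.045246321707963943, 0.14152792096138), 85.74634552001953)
```

View pics/c11.png

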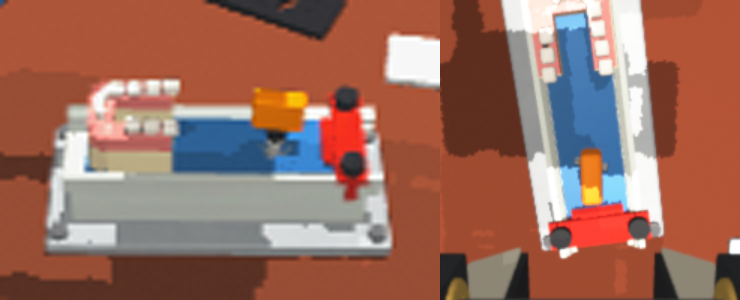

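The screw stands in place and holds, but the wing sits about 7° past the plate's line: -11.5° against -4.3°. I'll square it within the notch with a very light re-grip at the plate's yaw, which also tests the hold.

Request:
carry_out([
  {"jaw": 45,"travel": [0,0,0.5],"twist": -1},
  {"jaw": 45,"travel": [0,0,0.9],"twist": -0.23},
  {"jaw": 45,"travel": [0,0,0.9],"twist": 0},
  {"jaw": 45,"travel": [0,0,0.6],"twist": 0},
  {"jaw": 45,"travel": [0,0,0.3],"twist": 0},
  {"jaw": 45,"travel": [0,0,0],"twist": 0},
  {"jaw": 45,"travel": [0,0,0],"twist": 0},
], squeeze=6)

```text
time: 32.78
tool_pos: [0.5835, -0.0111, 0.0703]
tool_rot: [3.142, 0.001, 3.065]
contact_force: [0.2, -0.6, -0.5]
opening: 0.0416
```

Request:
carry_out([
  {"jaw": 10,"travel": [0,0,0],"twist": 0},
  {"jaw": 10,"travel": [0,0,0],"twist": 0},
  {"jaw": 10,"travel": [0,0,0],"twist": 0},
  {"jaw": 10,"travel": [0,0,0],"twist": 0},
  {"jaw": 10,"travel": [0,0,0],"twist": 0},
  {"jaw": 10,"travel": [0,0,0],"twist": 0},
], squeeze=6)

```text
time: 33.52
tool_pos: [0.5834, -0.0113, 0.0702]
tool_rot: [-3.141, 0.001, 3.065]
contact_force: [0.8, -0.5, 1.8]
opening: 0.014
```

```bash
python3 - <<'E'
from h import *
s=robot.observe(); print(s["tool_pos"],np.degrees(s["tool_rot"]),s["contact_force"],s["torque"],s["opening"])
E
```

```text
[ 0.58344167 -0.01126018  0.07015179] [-1.79991914e+02  4.61167761e-02  1.75590449e+02] [ 0.75006834 -0.52209225  1.78488945] [-0.17209245 -0.03831124 -0.01154041] 0.014036393091739555
```

Request:
carry_out([
  {"jaw": 10,"travel": [0,0,-0.015],"twist": 0},
  {"jaw": 10,"travel": [0,0,-0.01],"twist": 0},
  {"jaw": 10,"travel": [0,0,0],"twist": 0},
  {"jaw": 10,"travel": [0,0,0],"twist": 0},
], squeeze=12)

```text
time: 34.02
tool_pos: [0.5831, -0.0112, 0.0706]
tool_rot: [3.142, -0.0, 3.065]
contact_force: [4.2, -2.2, -10.6]
opening: 0.0141
```

Request:
carry_out([
  {"jaw": 10,"travel": [0,0,0.025],"twist": 0},
  {"jaw": 10,"travel": [0,0,0],"twist": 0},
  {"jaw": 45,"travel": [0,0,0],"twist": 0},
  {"jaw": 45,"travel": [0,0,0],"twist": 0},
  {"jaw": 45,"travel": [0,0,0],"twist": 0},
  {"jaw": 45,"travel": [0,0,-0.3],"twist": 0},
  {"jaw": 45,"travel": [0,0,-0.8],"twist": 0},
  {"jaw": 45,"travel": [0,0,-0.9],"twist": 0},
])

```text
time: 35.02
tool_pos: [0.5825, -0.0109, 0.1905]
tool_rot: [3.141, -0.002, 3.065]
contact_force: [1.7, 0.6, -0.1]
opening: 0.0414
```

Request:
carry_out([
  {"jaw": 45,"travel": [0,0,-0.9],"twist": 0},
  {"jaw": 45,"travel": [0,0,-0.4],"twist": 0},
  {"jaw": 45,"travel": [0,0,0],"twist": 0},
  {"jaw": 45,"travel": [0,0,0],"twist": 0},
])

```text
time: 35.52
tool_pos: [0.5824, -0.011, 0.2662]
tool_rot: [3.141, -0.003, 3.065]
contact_force: [-0.2, 0.8, -0.2]
opening: 0.0408
```

```bash
python3 - <<'E'
from h import *
s=robot.observe(); print(s["tool_pos"],np.degrees(s["tool_rot"]),s["contact_force"],s["opening"])
im=robot.read_camera("wrist"); C=cal("wrist"); cv2.imwrite("pics/w12.png",im)
im2=robot.read_camera("side")
a=cv2.resize(im2[190:265,200:310],(440,300),interpolation=cv2.INTER_CUBIC); b=cv2.resize(im[60:260,150:350],(300,300)); cv2.imwrite("pics/c12.png",np.hstack([a,b]))
h=cv2.cvtColor(im,cv2.COLOR_BGR2HSV)
u=world2pix("wrist",[.583,-.0117,.096],C)[0]; roi=np.zeros(im.shape[:2],bool); y,x=map(int,u[::-1]); roi[y-45:y+45,x-35:x+35]=1
o=roi&(h[...,0]>7)&(h[...,0]<22)&(h[...,1]>170)&(h[...,2]>70)
ys,xs=np.nonzero(o); w=pix2world("wrist",np.c_[xs,ys],.096,C)[:,:2]; print(len(xs),w.mean(0),cv2.minAreaRect(w.astype(np.float32)))
b=(h[...,0]>95)&(h[...,0]<125)&(h[...,1]>90)&(h[...,2]>60)
n,l,st,c=cv2.connectedComponentsWithStats(b.astype(np.uint8))
for i in range(1,n):
    if st[i,4]>300:
        ys,xs=np.nonzero(l==i); w=pix2world("wrist",np.c_[xs,ys],0.051,C)[:,:2].astype(np.float32); print(st[i].tolist(),cv2.minAreaRect(w))
E
```

```text
[ 0.58241645 -0.01097282  0.26619234] [ 1.79979424e+02 -1.57463697e-01  1.75591184e+02] [-0.20969149  0.82819615 -0.21720357] 0.040828352498299386
344 [ 0.57901743 -0.0117421 ] ((0.5827399492263794, -0.011952856555581093), (0.011834659613668919, 0.034866657108068466), 85.62627410888672)
[229, 70, 43, 132, 3807] ((0.5502228736877441, -0.009506367146968842), (0.04530080407857895, 0.14045807719230652), 85.6259994506836)
```

View pics/c12.png

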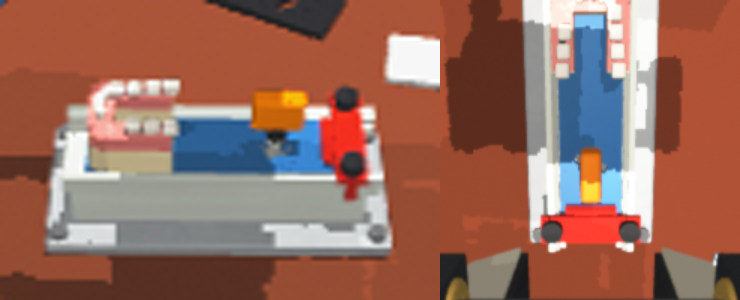

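The wing now matches the plate's angle (85.63° for both). An upward pull of about 10 N did not move the screw, and the plate is still at its stop.

```bash
python3 -c "
from cell import robot
print(robot.hand_in())"
```

```text
the job is handed in; nothing more can be done
None
```

The practice jaw is mounted on the stand, the thumbscrew is locked in place, and I handed the job in at about 36 s of the 72 s allowed.

**Plate:** I laid the blue plate in the channel and slid it tab first under the lip until it met the stop. At the stop it did not move while the push rose from about 6 to 14 N, and then I let go. The stand's slot showed through the plate's slot.

**Screw:** The screw went through both slots without contact. I pressed it down against the spring with about 10 N, turned it clockwise to the stop, and let it click up.

**Last checks:**
- The screw resisted an upward pull of about 10 N.
- The wing and plate lie at the same angle in the image (85.63° each).
- The plate has not moved.
- The gripper was open and about 0.2 m above the screw.

**Less than perfect:**
- While sliding, the plate dragged with up to about 16–18 N until I eased the downward load.
- I turned the screw about 7° past the plate's line at first. A light 6 N re-grip turned it back in line, with the pin still held.
- I judged the stop only from a gentle rise in torque (0.06–0.15 N m), not from a sharp contact.
- I did not take a separate closing picture of the bystanders. None was touched on purpose, and the measured forces showed no other contact.

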